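# Unstack the vial racks into their colour-coded bays

## Robot

A 6-joint arm with a two-finger parallel gripper is mounted at the origin on the work surface. World frame = base frame: x ahead of the robot, y to its left, z up, the work surface at z = 0. Lengths are in m, angles in rad, forces in N, time in s.
With the tool pointing down it reaches from about 0.3 to 0.875 m from the base axis. Payload 6.4 kg.
Tool frame: the origin (TCP) lies between the finger pads; the fingertips stand 22 mm ahead of it and the grasp point (between the pads) lies 3 mm ahead of it; z points along the fingers, y is the line along which they close (so a half turn about z gives the same grasp; the last joint's range is limited). The gripper opens to 85 mm and grips with 20 to 120 N. Pads are 22 mm wide; open, the fingers measure 114 mm over their backs; the gripper's body (76 mm by 85 mm) begins 54 mm behind the grasp point. The pads swing forward as they close: fully open they stand 13 mm farther back than shut.
Start: joints at [0.954, 0.181, 1.607, -0, 1.354, -0.206], TCP at [0.23, 0.527, 0.224] pointing down, gripper open.
Joint ranges: [-2.99, 2.99], [-0.89, 2.07], [0.3, 2.58], [-1.14, 4.28], [0, 2.63], [-3.12, 3.12]. Speed limits (rad/s): [2.57, 2.57, 3.01, 3.14, 3.14, 3.14].

## Interface

Orientations are given as a unit quaternion [w, x, y, z].
In Python, from bench import ctrl, imaging, workorder gives the robot as it stands.
- The arm moves only by the shell command python3 -m pendant 'ROWS' [OPENING]. ROWS is JSON, a list of rows, each a list of 4 numbers: the shift along the tool's x, y, z in cm, then the turn about the tool's z in degrees. In form: [[dx, dy, dz, roll], ...]. A call has 1 to 12 rows; each row is the pose to reach, as a shift and turn from the pose commanded when the call began, along the tool's axes at that moment; what a row does not reach only later rows make up. A row lasts 1/12 s, in which the tool goes at most 41.7 mm and 7.16 degrees, less where a joint would pass 70% of its speed; a pose out of reach is approached as far as the arm can. A call with a gripper value outside its range is refused whole. OPENING is the opening, from 0 (shut) to 1 (fully open), set as the call begins (- or left out, the last holds). The fingers move at their own pace and stop on an object; the grip force is fixed at half the most. Time passes only in rows, so rows that repeat a pose let the fingers close. It gives the time, the measured TCP pose, the force, the opening and the grip force at its end, in the units of the state.
- ctrl.get_obs(): the state, without advancing time (a new reading comes with each control period).
- imaging.camera(name): name is "scene" or "top"; returns the picture (384x512x3 uint8, red, green, blue); there is no depth.
- imaging.camera_info(name): a dict with "K" (3x3 intrinsics, pixels), "T" (4x4, takes a point from camera to world coordinates). Camera axes: x right, y up, looking along -z (the intrinsics and any distortion apply to the point x, -y, -z); pixel columns grow to the right and rows downward; lengths in m; the calibration is good to about 2 mm. A picture is of the moment at which its call begins. camera_info takes no time and is no camera call.
- workorder.hand_in(): hands the job in; it is judged then, once.
The state is a dict: "time_s": time; "q": joint angles; "dq": joint speeds; "joint_efforts": joint torques, N m; "eef_pos": TCP position; "eef_rot": TCP orientation; "wrist_force": force on the tool from outside, world axes, zero at the start; "torque": the same for the moment, N m; "opening": opening from 0.0 (shut) to 1.0 (fully open); "grasp_force": force on a finger pad.
Only numpy, scipy, OpenCV 4.12 (cv2) and the standard library are available. Lean on these libraries where they do the work, as an engineer would, in place of code of your own. Each camera call takes 0.05 s, during which the arm holds its last target. There are 200 camera calls.

## Task

The four vial racks for the chromatograph are piled up two by two on the bench. Take the piles apart and set each rack squarely down inside the bay of its own colour, flat on the bay's floor within the rim. The vials are glass and full: keep the racks upright, set them down without dropping them, and do not disturb the solvent bottle and the amber jar.

Things in the scene. Friction and masses are not known exactly. Their poses are not given: they have to be found in the camera images.
- rack_blue_center (a point): centre (half-way up) of the blue vial rack, the large kind: a loose solid blue plastic block 110 mm long (x) by 60 mm wide (y) by 42 mm high (z), full of white-capped vials sunk flush with its flat top; about 0.2 to 0.42 kg. At the start it stands on the bench with one of the small racks on top of it.
- rack_red_center (a point): centre (half-way up) of the red vial rack, the large kind: a loose solid red plastic block 110 mm long (x) by 60 mm wide (y) by 42 mm high (z), full of white-capped vials sunk flush with its flat top; about 0.2 to 0.42 kg. At the start it stands on the bench with one of the small racks on top of it.
- rack_green_center (a point): centre (half-way up) of the green vial rack, the small kind: a loose solid green plastic block 80 mm long (x) by 46 mm wide (y) by 42 mm high (z), full of white-capped vials sunk flush with its flat top; about 0.12 to 0.24 kg. At the start it lies on top of one of the two large racks, turned to any angle relative to it.
- rack_yellow_center (a point): centre (half-way up) of the yellow vial rack, the small kind: a loose solid yellow plastic block 80 mm long (x) by 46 mm wide (y) by 42 mm high (z), full of white-capped vials sunk flush with its flat top; about 0.12 to 0.24 kg. At the start it lies on top of one of the two large racks, turned to any angle relative to it.
- bay_blue: blue bay, the place of the blue rack: a shallow blue tray with a grey liner, fixed to the bench, outside 136 mm (x) by 86 mm (y), floor 4 mm above the bench, round it a rim 4 mm thick whose top is 9 mm above the bench; inside it is 128 by 78 mm, 9 mm more than its rack on every side. Origin at the centre of its underside, on the bench
- bay_red: red bay, the place of the red rack: a shallow red tray with a grey liner, fixed to the bench, outside 136 mm (x) by 86 mm (y), floor 4 mm above the bench, round it a rim 4 mm thick whose top is 9 mm above the bench; inside it is 128 by 78 mm, 9 mm more than its rack on every side. Origin at the centre of its underside, on the bench
- bay_green: green bay, the place of the green rack: a shallow green tray with a grey liner, fixed to the bench, outside 106 mm (x) by 72 mm (y), floor 4 mm above the bench, round it a rim 4 mm thick whose top is 9 mm above the bench; inside it is 98 by 64 mm, 9 mm more than its rack on every side. Origin at the centre of its underside, on the bench
- bay_yellow: yellow bay, the place of the yellow rack: a shallow yellow tray with a grey liner, fixed to the bench, outside 106 mm (x) by 72 mm (y), floor 4 mm above the bench, round it a rim 4 mm thick whose top is 9 mm above the bench; inside it is 98 by 64 mm, 9 mm more than its rack on every side. Origin at the centre of its underside, on the bench
- bottle: bystander: clear glass solvent bottle with a blue cap, 56 mm across, 105 mm high, at the far middle of the work area; origin at the centre of its underside
- jar: bystander: small amber jar with a white cap, 48 mm across, 60 mm high, in the middle of the work area; origin at the centre of its underside
There are look-alikes about, which are no part of the job. What is meant by the bay_blue is not black or purple, and is the larger of those in its own colour.

How it is judged:
At the end, for the whole second after the job is handed in: Every rack lies in the bay of its own colour: its centre within 15 mm of the bay's centre seen from above, turned no more than 0.25 rad from the bay (either way round), flat on the bay's floor (centre 21 to 29 mm above the bay's underside, tilt under 0.06 rad), released and at rest (horizontal distance between rack_blue_center and bay_blue below 0.015 m and z of rack_blue_center in the frame of bay_blue between 0.021 and 0.029 m and angle between each of rack_blue_center, rack_red_center, rack_green_center, rack_yellow_center's own z axis and vertical below 0.06 rad and angle between the x axis of rack_blue_center and the x axis of bay_blue, either way round below 0.25 rad and linear speed of each of rack_blue, rack_red, rack_green, rack_yellow below 0.02 m/s and contact force between the fingers and rack_blue below 0.1 N and horizontal distance between rack_red_center and bay_red below 0.015 m and z of rack_red_center in the frame of bay_red between 0.021 and 0.029 m and angle between the x axis of rack_red_center and the x axis of bay_red, either way round below 0.25 rad and contact force between the fingers and rack_red below 0.1 N and horizontal distance between rack_green_center and bay_green below 0.015 m and z of rack_green_center in the frame of bay_green between 0.021 and 0.029 m and angle between the x axis of rack_green_center and the x axis of bay_green, either way round below 0.25 rad and contact force between the fingers and rack_green below 0.1 N and horizontal distance between rack_yellow_center and bay_yellow below 0.015 m and z of rack_yellow_center in the frame of bay_yellow between 0.021 and 0.029 m and angle between the x axis of rack_yellow_center and the x axis of bay_yellow, either way round below 0.25 rad and contact force between the fingers and rack_yellow below 0.1 N); the robot touches nothing.
It fails at once if a rack is tipped by more than about 35 degrees (angle between any of rack_blue_center, rack_red_center, rack_green_center, rack_yellow_center's own z axis and vertical above 0.6 rad).
It fails at once if a rack is dropped: it moves faster than 0.6 m/s (a fall of about 2 cm) with nothing holding it ((linear speed of rack_blue above 0.6 m/s and contact force between each of the arm, the fingers and rack_blue below 0.05 N and contact force between rack_blue and rack_red below 0.05 N and contact force between rack_blue and rack_green below 0.05 N and contact force between rack_blue and rack_yellow below 0.05 N) or (linear speed of rack_red above 0.6 m/s and contact force between each of the arm, the fingers and rack_red below 0.05 N and contact force between rack_red and rack_blue below 0.05 N and contact force between rack_red and rack_green below 0.05 N and contact force between rack_red and rack_yellow below 0.05 N) or (linear speed of rack_green above 0.6 m/s and contact force between each of the arm, the fingers and rack_green below 0.05 N and contact force between rack_green and rack_blue below 0.05 N and contact force between rack_green and rack_red below 0.05 N and contact force between rack_green and rack_yellow below 0.05 N) or (linear speed of rack_yellow above 0.6 m/s and contact force between each of the arm, the fingers and rack_yellow below 0.05 N and contact force between rack_yellow and rack_blue below 0.05 N and contact force between rack_yellow and rack_red below 0.05 N and contact force between rack_yellow and rack_green below 0.05 N)).
It fails at once if the bottle is pushed more than 3 cm away or tipped (distance of bottle from where it was at the start of the episode above 0.03 m or angle between bottle's own z axis and vertical above 0.4 rad).
It fails at once if the jar is pushed more than 3 cm away or tipped (distance of jar from where it was at the start of the episode above 0.03 m or angle between jar's own z axis and vertical above 0.4 rad).
It also fails if it takes over 120 s, if anything falls off the work surface, if the arm or the gripper's body presses on something with over 40 N, if the wrist force passes 120 N, or if a joint passes its speed limit or range.

## Working session

There is one attempt and no reset: what is moved stays moved. The work goes in short steps, Python scripts to look and compute and a shell command to move; the robot and the scene stay as the last step left them, time stands still between calls to the robot, and variables do not carry over. Pictures are saved under pics/ and viewed, at most 16 in all, crops included, and the job is handed in when it is done.

```bash
mkdir -p pics; ls; python3 - <<'E'
from bench import ctrl, imaging
import cv2, numpy as np
o=ctrl.get_obs();print({k:np.round(v,3).tolist() for k,v in o.items()})
for n in("scene","top"):
    im=imaging.camera(n);cv2.imwrite(f"pics/{n}0.png",im[:,:,::-1])
    i=imaging.camera_info(n);print(n,{k:(np.round(v,4).tolist() if not isinstance(v,str) else v) for k,v in i.items()})
E
```

```text
pics
{'time_s': 0.0, 'q': [0.954, 0.182, 1.608, -0.0, 1.354, -0.206], 'dq': [-0.001, 0.0, -0.001, -0.001, -0.001, -0.0], 'joint_efforts': [-0.0, -44.489, -35.133, -0.0, 0.009, -0.0], 'eef_pos': [0.229, 0.527, 0.223], 'eef_rot': [-0.0, 0.204, 0.979, -0.001], 'wrist_force': [-0.683, -0.117, -0.424], 'torque': [-0.032, 0.058, -0.007], 'grasp_force': 0.0, 'opening': 1.0}
scene {'K': [[364.9644, 0.0, 252.4821], [0.0, 364.9644, 196.2726], [0.0, 0.0, 1.0]], 'T': [[0.7552, -0.5644, 0.3334, 0.9531], [0.6555, 0.6566, -0.3732, -0.3858], [-0.0083, 0.5003, 0.8658, 0.9224], [0.0, 0.0, 0.0, 1.0]]}
top {'K': [[456.3918, 0.0, 261.0215], [0.0, 456.3918, 198.9818], [0.0, 0.0, 1.0]], 'T': [[0.016, 0.9932, -0.1157, 0.4637], [-0.9996, 0.0185, 0.0199, 0.0146], [0.0219, 0.1154, 0.9931, 1.3145], [0.0, 0.0, 0.0, 1.0]]}
```

View pics/top0.png

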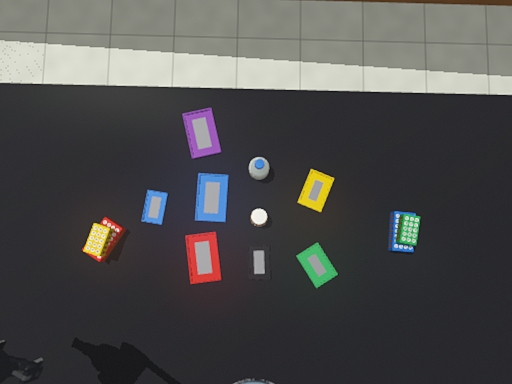

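View pics/scene0.png

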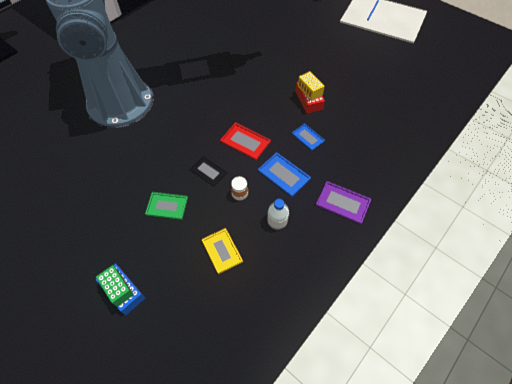

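The top view shows a red pile with yellow on top at about (103,240) and a blue pile with green on top at (404,232). The bays are blue (212,198), red (204,257), yellow (316,190) and green (317,265). The small blue tray (155,207), the purple one and the black one are look-alikes. The bottle is at (259,168) and the jar at (259,217).

```bash
cat > h.py <<'E'
import numpy as np, cv2
from bench import ctrl, imaging
HUE={'red':((172,180),(0,7)),'yellow':((20,34),),'green':((45,85),),'blue':((98,118),)}
def ray(n,px):
    i=imaging.camera_info(n);K=i['K'];T=np.array(i['T'])
    d=np.c_[np.atleast_2d(px),np.ones(len(np.atleast_2d(px)))]@np.linalg.inv(K).T
    return T[:3,3],(d*[1,-1,-1])@T[:3,:3].T
def plane(n,px,z):
    o,d=ray(n,px);return (o+d*((z-o[2])/d[:,2])[:,None])[:,:2]
def tri(p1,p2):
    o1,d1=ray('top',p1);o2,d2=ray('scene',p2);d1,d2=d1[0],d2[0]
    s=np.linalg.lstsq(np.c_[d1,-d2],o2-o1,rcond=None)[0]
    a,b=o1+s[0]*d1,o2+s[1]*d2
    return (a+b)/2,np.linalg.norm(a-b)
def mask(im,c,smin=110,vmin=60):
    h=cv2.cvtColor(im,cv2.COLOR_RGB2HSV);m=0
    for a,b in HUE[c]: m=m|cv2.inRange(h,(a,smin,vmin),(b,255,255))
    return m
def blobs(im,c,amin=60,**k):
    cs,_=cv2.findContours(cv2.morphologyEx(mask(im,c,**k),cv2.MORPH_CLOSE,np.ones((3,3))),cv2.RETR_EXTERNAL,cv2.CHAIN_APPROX_NONE)
    return [x[:,0,:].astype(float) for x in sorted(cs,key=cv2.contourArea,reverse=True) if cv2.contourArea(x)>amin]
def rect(xy):
    (cx,cy),(w,h),a=cv2.minAreaRect((np.asarray(xy)*1000).astype(np.float32))
    if w<h:w,h,a=h,w,a+90
    return np.round([cx,cy,w,h,(a+90)%180-90],1)   # mm, deg of long axis
E
python3 - <<'E'
from h import *
I={n:cv2.imread(f"pics/{n}0.png")[:,:,::-1].copy() for n in('top','scene')}
for c in HUE:
    for n in I:
        for b in blobs(I[n],c): print(c,n,'px',b.mean(0).round(),'n',int(cv2.contourArea(b.astype(np.float32))),'z=9mm',rect(plane(n,b,.009)),'z=84',rect(plane(n,b,.084)))
t=I['top'];s=I['scene']
g=lambda im,x,y:cv2.resize(im[y:y+60,x:x+60],(390,290) if 0 else (300,300),interpolation=cv2.INTER_CUBIC)
cv2.imwrite('pics/crop0.png',np.vstack([np.hstack([g(t,75,210),g(t,375,202)]),np.hstack([g(s,280,60),g(s,90,258)])])[:,:,::-1])
E
```

```text
red top px [203. 257.] n 1515 z=9mm [446.9 150.7 140.1  90.2   8.2] z=84 [447.8 142.9 132.   85.    8.2]
red top px [107. 239.] n 315 z=9mm [492.6 431.8 118.7  73.3 -31.2] z=84 [491.  407.8 111.9  69.1 -31.2]
red scene px [245. 141.] n 1010 z=9mm [448.  147.4 143.8  94.2   7.9] z=84 [489.5 103.6 132.   86.5   7.9]
red scene px [308.  99.] n 339 z=9mm [485.9 439.4 152.   81.6 -32.3] z=84 [524.3 371.6 139.5  74.9 -32.3]
yellow top px [315. 190.] n 935 z=9mm [ 645.  -168.5  110.9   76.2  -21.6] z=84 [ 634.6 -158.   104.5   71.8  -21.6]
yellow top px [ 98. 240.] n 609 z=9mm [492.  447.8  87.2  61.5 -17.3] z=84 [490.4 423.   82.2  58.  -17.3]
yellow scene px [222. 250.] n 1071 z=9mm [ 646.5 -170.4  112.7   76.   -21.7] z=84 [ 671.7 -188.1  103.4   69.8  -21.7]
yellow scene px [310.  85.] n 467 z=9mm [458.8 480.9 121.1  80.  -17.6] z=84 [499.4 409.7 111.2  73.4 -17.6]
green top px [316. 265.] n 965 z=9mm [ 430.9 -172.   108.7   75.    33. ] z=84 [ 432.8 -161.2  102.4   70.7   33. ]
green top px [408. 229.] n 554 z=9mm [ 537.4 -435.6   87.4   60.7   -9.5] z=84 [ 533.1 -409.7   82.3   57.2  
[... 306 characters left out ...]
-2.5] z=84 [610.1 125.  131.5  84.6  -2.5]
blue top px [154. 207.] n 657 z=9mm [588.1 293.6  94.2  61.3  -8.6] z=84 [581.  277.6  88.8  57.8  -8.6]
blue top px [399. 231.] n 387 z=9mm [ 530.6 -415.8  116.2   75.1   -4.4] z=84 [ 526.7 -391.1  109.5   70.8   -4.4]
blue scene px [284. 174.] n 1191 z=9mm [619.9 129.3 142.3  94.3  -2. ] z=84 [647.3  87.  130.6  86.6  -2. ]
blue scene px [308. 136.] n 456 z=9mm [589.9 290.2  98.2  65.   -8.5] z=84 [619.7 234.7  90.1  59.6  -8.5]
blue scene px [128. 289.] n 345 z=9mm [ 522.4 -414.5  132.8   65.    -4.5] z=84 [ 557.8 -412.1  121.9   59.6   -4.5]
blue scene px [279. 203.] n 82 z=9mm [672.9  39.3  35.3  29.  -67.6] z=84 [695.9   4.4  32.4  26.6 -67.6]
```

View pics/crop0.png

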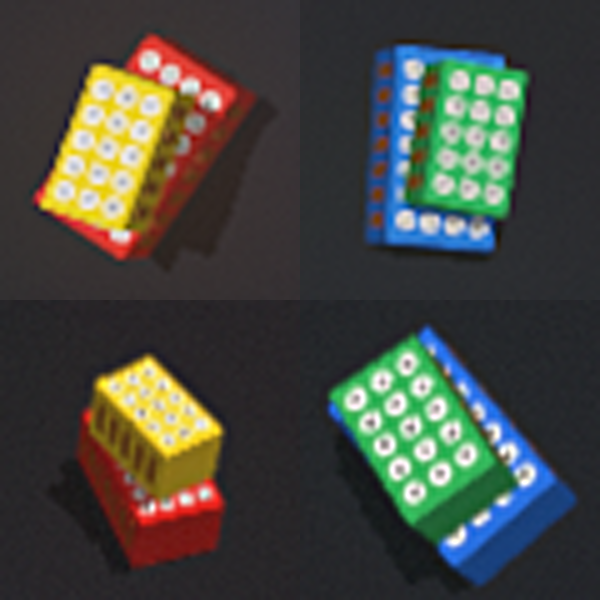

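The crop is at 5x. Yellow sits on red and green on blue, with all the corner caps visible in both views. I'll triangulate the small racks' tops and the bay centres.

```bash
cat >> h.py <<'E'
def goto(x,y,z,yaw=None,cur=None):
    """rows needed (cm, deg) from commanded pose; yaw = deg of rack LONG axis = tool x (mod 180)"""
    o=ctrl.get_obs();w,a,b,c=o['eef_rot'];from scipy.spatial.transform import Rotation as R
    M=R.from_quat([a,b,c,w]).as_matrix();d=M.T@(np.array([x,y,z])-o['eef_pos'])*100
    r=0
    if yaw is not None:
        ty=np.degrees(np.arctan2(M[1,0],M[0,0]));r=-((yaw-ty+90)%180-90)
    print('row',d.round(2),'roll',round(r,1),'min rows',max(np.linalg.norm(d)/4.17,abs(r)/7.16).round(1),'q6',o['q'][5].round(2))
E
python3 - <<'E'
from h import *
def go(name,t,s,ot,os_):
    f=lambda c,o:np.array(c)/5-.4+o
    t=f(t,ot);s=f(s,os_)
    P,e=tri(t.mean(0),s.mean(0));print(name,'top centre',P.round(4),'gap',round(e,4))
    for n,q in(('top',t),('scene',s)):
        w=plane(n,q,P[2]);d=w[2]-w[0]+w[3]-w[1];print('  ',n,w.mean(0).round(4),'long yaw',np.degrees(np.arctan2(d[1],d[0])).round(1),np.linalg.norm(d)/2)
# order: a,b (short side), c,d (other short side, c beyond a)
go('yellow',[(104,90),(152,105),(62,190),(115,207)],[(149,69),(117,85),(204,125),(168,141)],(75,210),(280,60))
go('green',[(160,80),(209,89),(143,184),(192,194)],[(107,63),(55,98),(165,155),(114,191)],(375,202),(90,258))
I={n:cv2.imread(f"pics/{n}0.png")[:,:,::-1].copy() for n in('top','scene')}
for c in HUE:
    p=[]
    for n in I:
        b=blobs(I[n],c)[0];p.append(np.mean(cv2.boxPoints(cv2.minAreaRect(b.astype(np.float32))),axis=0))
        M=cv2.moments(b.astype(np.float32));p[-1]=np.array([M['m10'],M['m01']])/M['m00']
    print('bay',c,*tri(*p))
goto(.49,.423,.2,-17.5)
E
```

```text
yellow top centre [0.491  0.4279 0.0834] gap 0.0002
   top [0.491  0.4278] long yaw 161.7 0.056870666537106894
   scene [0.4908 0.4281] long yaw -18.7 0.05983300890264933
green top centre [ 0.5327 -0.4162  0.0815] gap 0.0005
   top [ 0.5329 -0.416 ] long yaw 169.5 0.057938274645257366
   scene [ 0.5322 -0.4162] long yaw -9.8 0.05707882812805127
bay red [0.44609481 0.15124684 0.00200392] 0.0004624604774433432
bay yellow [ 0.64590663 -0.16975562  0.0016803 ] 0.00011166901343965486
bay green [ 0.43038333 -0.1732513   0.00234739] 0.0004630214902566771
bay blue [0.61953858 0.13227865 0.00199248] 6.472148750513128e-05
row [-28.04   0.91   2.27] roll -6.0 min rows 6.8 q6 -0.21
```

```bash
python3 -m pendant '[[-3,0.2,0.5,-1],[-7,0.4,1,-2],[-11,0.6,2,-3],[-15,0.8,3,-4],[-19,1,4,-5],[-23,1.2,5,-5.1],[-26,1.3,6,-5.1],[-27.5,1.4,7,-5.1],[-27.9,1.4,7.3,-5.1],[-27.9,1.4,7.3,-5.1],[-27.9,1.4,7.3,-5.1]]' 1; python3 -c "
from h import *
goto(.491,.428,.074,-18.4)"
```

```text
time_s: 1.02
eef_pos: [0.4899, 0.4288, 0.1504]
eef_rot: [-0.001, 0.16, 0.987, -0.0]
wrist_force: [-0.3, -0.3, 0.7]
opening: 1.005
grasp_force: 0.0
row [-0.14 -0.04  7.64] roll -0.0 min rows 1.8 q6 -0.71
```

```bash
python3 -m pendant '[[-0.1,0,2,0],[-0.1,0,4,0],[-0.1,0,6,0],[-0.1,0,7,0],[-0.1,0,7.6,0],[-0.1,0,7.6,0],[-0.1,0,7.6,0]]' 1; python3 -m pendant '[[0,0,0,0],[0,0,0,0],[0,0,0,0],[0,0,0,0],[0,0,0,0],[0,0,0,0],[0,0,0,0],[0,0,0,0]]' 0;  python3 -m pendant '[[0,0,-0.3,0],[0,0,-1,0],[0,0,-2,0],[0,0,-4,0],[0,0,-7,0],[0,0,-10,0],[0,0,-13,0],[0,0,-13,0],[0,0,-13,0]]'; python3 -c "
from h import *
cv2.imwrite('pics/s1.png',imaging.camera('scene')[40:340,60:460,::-1])
goto(.646,-.1695,.2,-21.6)"
```

```text
time_s: 1.6
eef_pos: [0.4919, 0.429, 0.0757]
eef_rot: [0.0, 0.16, 0.987, 0.0]
wrist_force: [-0.1, -0.6, -1.0]
opening: 0.998
grasp_force: 0.0
time_s: 2.27
eef_pos: [0.4967, 0.428, 0.0837]
eef_rot: [0.005, 0.16, 0.987, 0.001]
wrist_force: [-6.9, -14.1, 42.1]
opening: 0.002
grasp_force: 18.9
time_s: 3.02
eef_pos: [0.4929, 0.4292, 0.2074]
eef_rot: [0.002, 0.16, 0.987, 0.002]
wrist_force: [-0.6, 0.0, -0.6]
opening: 0.003
grasp_force: 0.0
row [-33.52 -51.86   0.49] roll 3.2 min rows 14.8 q6 -0.71
```

View pics/s1.png

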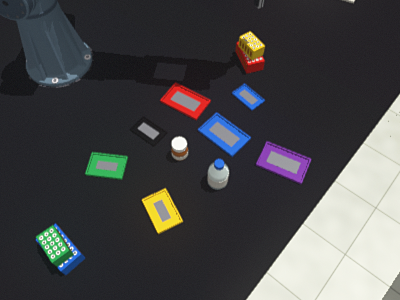

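The crop cut the gripper off at the top, and the fingers closed without holding the rack (opening 0). Next: check how the pile looks now.

```bash
python3 - <<'E'
from h import *
s=imaging.camera('scene');t=imaging.camera('top')
g=lambda im,x,y:cv2.resize(im[y:y+130,x:x+100],(400,520),interpolation=cv2.INTER_CUBIC)
cv2.imwrite('pics/c2.png',np.hstack([g(s,260,0),g(t,60,180)])[:,:,::-1])
E
```

```text
(no output)
```

View pics/c2.png

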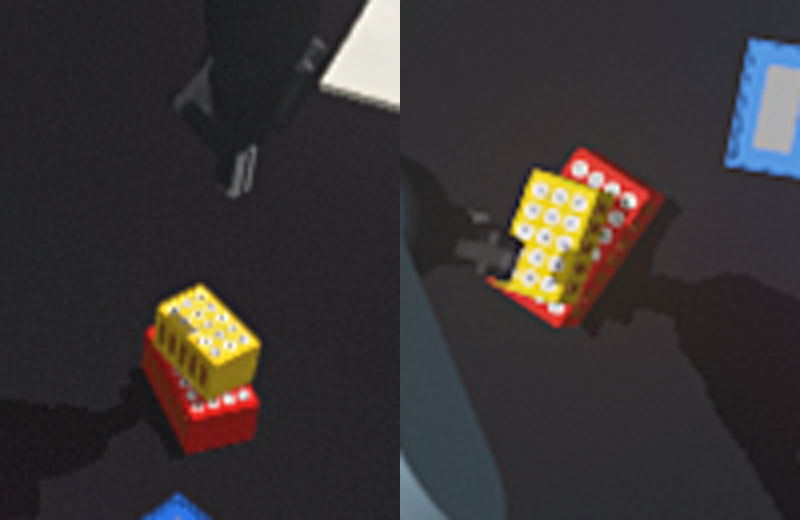

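```bash
python3 - <<'E'
from h import *
o=ctrl.get_obs();print(o['eef_pos'],o['q'])
def proj(n,P):
    i=imaging.camera_info(n);c=np.linalg.inv(i['T'])@np.r_[P,1];u=np.array(i['K'])@(c[:3]*[1,-1,-1]);return u[:2]/u[2]
for dz in(0,-.022): print([proj(n,o['eef_pos']+[0,0,dz]) for n in('scene','top')])
print('seen tip tri',tri((80,244),(320,47)))
t=cv2.imread('pics/c2.png')[:,:,::-1]
f=lambda c,ox,oy,bx:np.array([(c[0]-bx)/4-.4+ox,c[1]/4-.4+oy])
# yellow corner caps
T=np.mean([f(c,60,180,400) for c in((541,190),(580,203),(531,277),(550,285))],axis=0)
for n,c in(('scene',(258,347)),('scene',(200,284)),('scene',(157,303)),('scene',(210,362))):
    print('yellow corner',plane(n,f(c,260,0,0),.084).round(4))
E
```

```text
[0.49094018 0.42784687 0.20291589] [ 5.34890930e-01  3.66367473e-01  1.41902773e+00  9.91357369e-05
  1.35927234e+00 -7.14284289e-01]
[array([316.74010751,  49.32904554]), array([ 79.52617471, 237.8276553 ])]
[array([315.68775594,  55.52754867]), array([ 82.86843994, 238.10408206])]
seen tip tri (array([0.48456702, 0.43431717, 0.20138444]), np.float64(0.022364868452228296))
yellow corner [[0.5376 0.4325]]
yellow corner [[0.4589 0.4611]]
yellow corner [[0.4455 0.4202]]
yellow corner [[0.5183 0.3941]]
```

Yellow has not moved noticeably (centre about 0.490, 0.427). The fingertips look out of place compared with the reported TCP, so I'll take one bright close-up with the predicted tip marked.

```bash
python3 -m pendant '[[0,0,0,0],[0,0,0,0],[0,0,0,0],[0,0,0,0],[0,0,0,0],[0,0,0,0]]' 1; python3 - <<'E'
from h import *
o=ctrl.get_obs();print(o['eef_pos'],o['eef_rot'])
def proj(n,P):
    i=imaging.camera_info(n);c=np.linalg.inv(i['T'])@np.r_[P,1];u=np.array(i['K'])@(c[:3]*[1,-1,-1]);return u[:2]/u[2]
out=[]
for n,x,y in(('scene',285,10),('top',50,205)):
    im=imaging.camera(n)[y:y+65,x:x+50];im=np.clip(im.astype(float)*2.5,0,255).astype(np.uint8)
    im=cv2.resize(im,(400,520),interpolation=cv2.INTER_CUBIC)
    w,a,b,c=o['eef_rot'];ty=np.array([2*a*b,2*b*b-1,0])
    for k,(dz,s) in enumerate(((0,0),(-.022,0),(-.009,.0425),(-.009,-.0425))):
        p=(proj(n,o['eef_pos']+[0,0,dz]+s*ty)-[x,y]+.5)*8
        cv2.circle(im,tuple(int(v) for v in p),4,[(255,0,0),(0,255,0),(0,255,255),(0,255,255)][k],2)
    out.append(im)
cv2.imwrite('pics/c3.png',np.hstack(out)[:,:,::-1])
E
```

```text
time_s: 3.67
eef_pos: [0.4919, 0.4283, 0.2045]
eef_rot: [-0.0, 0.16, 0.987, -0.0]
wrist_force: [-0.5, 0.7, 0.5]
opening: 0.845
grasp_force: 0.0
[0.49194057 0.42825549 0.20454993] [-6.62886978e-05  1.60222345e-01  9.87080945e-01 -6.20878048e-05]
```

View pics/c3.png

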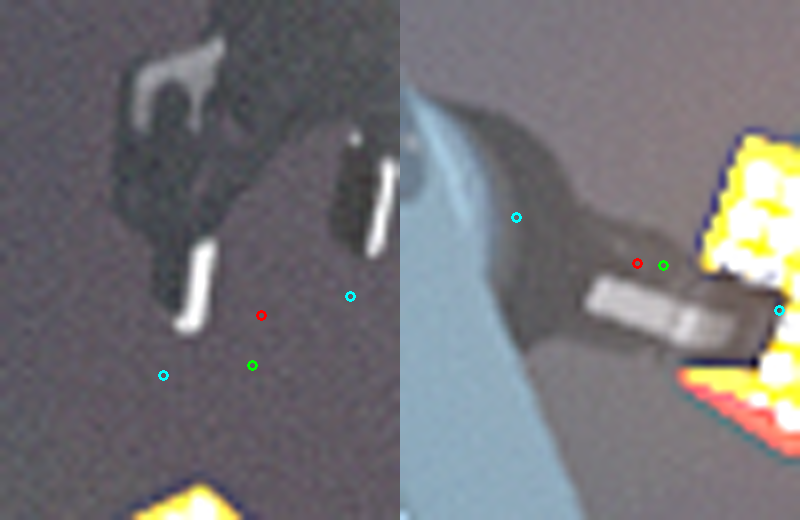

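The fingers sit about 20 mm higher than the stated tool geometry. The markers disagree with the pads, and the push on the rack's top at z reading 0.084 says the same. I'll quantify the offset.

```bash
python3 - <<'E'
from h import *
# scene: pad tips A (185,325), B (373,250); top: pad B tip (735,325)
A=np.array([285+185/8-.5,10+325/8-.5]);B=np.array([285+373/8-.5,10+250/8-.5]);Bt=np.array([50+335/8-.5,205+325/8-.5])
print('B tri',tri(Bt,B))
for z in(.205,.215,.225):
    a,b,t=plane('scene',A,z)[0],plane('scene',B,z)[0],plane('top',Bt,z)[0]
    print(z,a.round(4),b.round(4),'mid',((a+b)/2).round(4),'gap',np.linalg.norm(a-b).round(4),'topB',t.round(4),'ang',np.degrees(np.arctan2(*(a-b)[::-1])).round(1))
E
```

```text
B tri (array([0.50234719, 0.40830094, 0.24319956]), np.float64(0.07282938098759846))
0.205 [0.4739 0.4053] [0.5023 0.4849] mid [0.4881 0.4451] gap 0.0846 topB [0.4739 0.3978] ang -109.6
0.215 [0.4806 0.3942] [0.5086 0.4728] mid [0.4946 0.4335] gap 0.0834 topB [0.4738 0.3943] ang -109.6
0.225 [0.4873 0.3832] [0.5149 0.4606] mid [0.5011 0.4219] gap 0.0822 topB [0.4737 0.3909] ang -109.6
```

```bash
python3 -m pendant '[[0,0,3,0],[0,0,6,0],[0,0,9,0],[0,0,11.5,0],[0,0,13,0],[0,0,13.8,0],[0,0,14.4,0],[0,0,14.4,0],[0,0,14.4,0]]' 1;  python3 -m pendant '[[0,0,0.4,0],[0,0,0.7,0],[0,0,0.7,0]]'; python3 -m pendant '[[0,0,0,0],[0,0,0,0],[0,0,0,0],[0,0,0,0],[0,0,0,0],[0,0,0,0],[0,0,0,0],[0,0,0,0]]' 0
```

```text
time_s: 4.52
eef_pos: [0.4926, 0.4287, 0.0617]
eef_rot: [0.001, 0.16, 0.987, 0.0]
wrist_force: [-0.1, 0.1, 0.0]
opening: 0.999
grasp_force: 0.0
time_s: 4.77
eef_pos: [0.492, 0.4283, 0.0538]
eef_rot: [0.0, 0.16, 0.987, 0.0]
wrist_force: [-0.0, -0.3, -0.3]
opening: 1.001
grasp_force: 0.0
time_s: 5.43
eef_pos: [0.4925, 0.4286, 0.0544]
eef_rot: [0.001, 0.16, 0.987, 0.0]
wrist_force: [-0.1, 0.6, 5.1]
opening: 0.526
grasp_force: 63.6
```

Gripped: opening 0.526, about 45 mm. Lifting.

```bash
python3 -m pendant '[[0,0,-0.3,0],[0,0,-1,0],[0,0,-2,0],[0,0,-4,0],[0,0,-7,0],[0,0,-10,0],[0,0,-13,0],[0,0,-15,0],[0,0,-16,0],[0,0,-16,0]]'; python3 - <<'E'
from h import *
cv2.imwrite('pics/t4.png',imaging.camera('top')[:,:,::-1]);cv2.imwrite('pics/s4.png',imaging.camera('scene')[:,:,::-1])
goto(.646,-.1695,.214,-21.6)
g=lambda im,x,y:cv2.resize(cv2.imread(im)[y:y+65,x:x+50],(400,520),interpolation=cv2.INTER_CUBIC)
cv2.imwrite('pics/c4.png',np.hstack([g('pics/s4.png',285,25),g('pics/t4.png',65,205)]))
E
```

```text
time_s: 6.27
eef_pos: [0.4932, 0.4291, 0.2173]
eef_rot: [0.002, 0.16, 0.987, 0.002]
wrist_force: [0.5, 0.9, -1.8]
opening: 0.525
grasp_force: 62.9
row [-33.56 -51.79  -0.1 ] roll 3.2 min rows 14.8 q6 -0.71
```

View pics/c4.png

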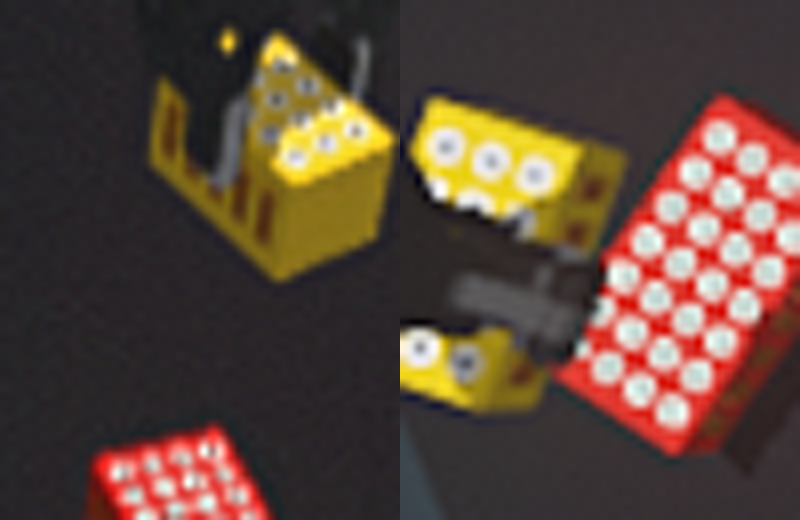

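The rack is held level and roughly centred in the fingers, and the red rack below is now fully visible. Carrying yellow to its bay.

```bash
python3 -m pendant '[[-0.7,-1,0,0],[-2,-3,0,0.5],[-3.7,-5.7,0,1],[-5.5,-8.5,0,1.5],[-7.5,-11.6,0,2],[-9.5,-14.7,0,2.5],[-11.5,-17.8,0,3],[-13.5,-20.9,0,3.2],[-15.5,-24,0,3.2],[-17.5,-27.1,0,3.2],[-19.5,-30.2,0,3.2],[-21.5,-33.2,0,3.2]]'; python3 -m pendant '[[-1.6,-2.5,0,0],[-3.4,-5.3,0,0],[-5.4,-8.4,0,0],[-7.4,-11.5,0,0],[-9.2,-14.3,0,0],[-10.6,-16.4,0,0],[-11.6,-17.8,0,0],[-12,-18.5,0,0],[-12,-18.5,0,0],[-12,-18.5,0,0],[-12,-18.5,0,0]]'; cat > view.py <<'E'
import sys
from h import *
# zoom crop around a world point, both views
x,y,z=map(float,sys.argv[1:4])
def proj(n,P):
    i=imaging.camera_info(n);c=np.linalg.inv(i['T'])@np.r_[P,1];u=np.array(i['K'])@(c[:3]*[1,-1,-1]);return u[:2]/u[2]
out=[]
for n in('scene','top'):
    im=imaging.camera(n);u,v=proj(n,[x,y,z]);u0=int(np.clip(u-40,0,432));v0=int(np.clip(v-50,0,284));print(n,'offset',u0,v0)
    out.append(cv2.resize(im[v0:v0+100,u0:u0+80],(400,500),interpolation=cv2.INTER_CUBIC))
cv2.imwrite('pics/'+sys.argv[4],np.hstack(out)[:,:,::-1])
E
python3 view.py .646 -.1695 .1 c5.png; python3 -c "
from h import *
goto(.646,-.1695,.018,-21.6)"
```

```text
time_s: 7.37
eef_pos: [0.5896, 0.0427, 0.2114]
eef_rot: [-0.002, 0.188, 0.982, -0.0]
wrist_force: [1.0, 1.4, -2.0]
opening: 0.521
grasp_force: 62.9
time_s: 8.28
eef_pos: [0.6339, -0.1692, 0.2133]
eef_rot: [-0.001, 0.187, 0.982, 0.0]
wrist_force: [0.4, 0.2, -1.5]
opening: 0.525
grasp_force: 62.9
scene offset 178 185
top offset 280 135
row [-1.12  0.39 19.58] roll 0.1 min rows 4.7 q6 -1.64
```

View pics/c5.png

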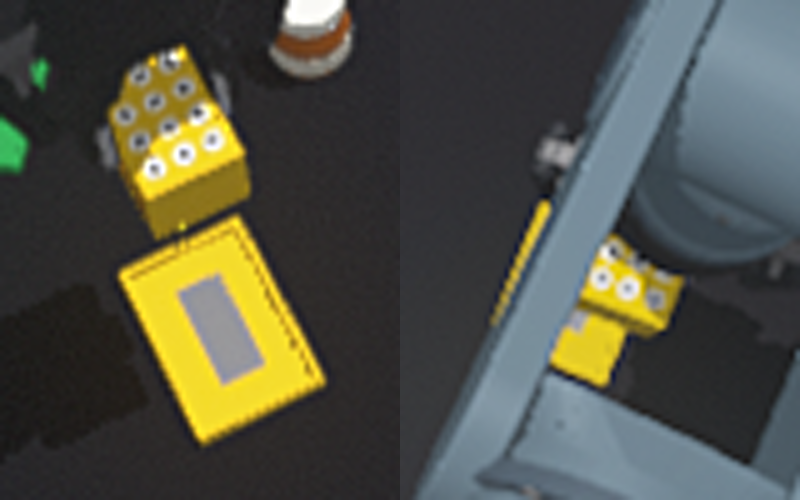

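Yellow hangs above and just short of its bay. Cap row 3, middle, at crop (155,101) is the rack's centre. I'll compare it with the TCP.

```bash
python3 - <<'E'
from h import *
o=ctrl.get_obs();print(o['eef_pos'])
f=lambda c:np.array([178+c[0]/5-.4,185+c[1]/5-.4])
z=o['eef_pos'][2]+.0292
print('centre',plane('scene',f((155,101)),z)); a=plane('scene',np.array([f((213,139)),f((153,168)),f((183,87)),f((125,115)),f((184,153)),f((140,75))]),z)
print('long yaw',[np.degrees(np.arctan2(*(p-q)[::-1])).round(1) for p,q in((a[0],a[2]),(a[1],a[3]),(a[4],a[5]))])
E
```

```text
[ 0.63421346 -0.1691142   0.2137629 ]
centre [[ 0.63449161 -0.16949992]]
long yaw [np.float64(-20.0), np.float64(-21.0), np.float64(-20.0)]
```

The rack centre coincides with the TCP, and its yaw matches the bay to within 2°. Setting it down.

```bash
python3 -m pendant '[[-0.6,0.2,1,0],[-1.1,0.4,3,0],[-1.1,0.4,6,0],[-1.1,0.4,9,0],[-1.1,0.4,12,0],[-1.1,0.4,14.5,0],[-1.1,0.4,16.5,0],[-1.1,0.4,17.5,0],[-1.1,0.4,17.8,0],[-1.1,0.4,17.8,0]]'; python3 -c "
from h import *
goto(.646,-.1695,.017,-21.6)"
```

```text
time_s: 9.22
eef_pos: [0.6458, -0.1706, 0.0349]
eef_rot: [-0.001, 0.187, 0.982, 0.0]
wrist_force: [0.0, 0.3, -2.6]
opening: 0.525
grasp_force: 62.8
row [0.02 0.11 1.79] roll -0.0 min rows 0.4 q6 -1.63
```

```bash
python3 -m pendant '[[0,0.1,0.5,0],[0,0.1,1,0],[0,0.1,1.3,0],[0,0.1,1.5,0],[0,0.1,1.6,0],[0,0.1,1.7,0],[0,0.1,1.8,0],[0,0.1,1.8,0]]'; python3 -c "
from h import *
goto(.646,-.1695,.017,-21.6)"
```

```text
time_s: 9.88
eef_pos: [0.6463, -0.1703, 0.0176]
eef_rot: [0.0, 0.188, 0.982, -0.0]
wrist_force: [0.8, -0.5, -1.7]
opening: 0.525
grasp_force: 62.8
row [0.06 0.07 0.06] roll -0.0 min rows 0.0 q6 -1.63
```

```bash
python3 -m pendant '[[0,0,0.1,0],[0,0,0.15,0],[0,0,0.15,0]]'; python3 -m pendant '[[0,0,0.1,0],[0,0,0.1,0]]'
```

```text
time_s: 10.13
eef_pos: [0.6464, -0.1704, 0.0164]
eef_rot: [0.0, 0.188, 0.982, -0.0]
wrist_force: [0.0, 0.2, -0.6]
opening: 0.523
grasp_force: 63.0
time_s: 10.3
eef_pos: [0.6464, -0.1704, 0.0163]
eef_rot: [0.0, 0.188, 0.982, -0.0]
wrist_force: [-3.4, 1.2, 5.6]
opening: 0.527
grasp_force: 63.7
```

Contact at 0.0163. Releasing and rising, then measuring red from the pictures already saved.

```bash
python3 -m pendant '[[0,0,0,0],[0,0,0,0],[0,0,0,0],[0,0,0,0],[0,0,0,0],[0,0,0,0],[0,0,0,0],[0,0,0,0]]' 1; python3 -m pendant '[[0,0,-0.5,0],[0,0,-1.5,0],[0,0,-3.5,0],[0,0,-6,0],[0,0,-9,0],[0,0,-12,0],[0,0,-15,0],[0,0,-18,0],[0,0,-20,0],[0,0,-20,0]]'; python3 - <<'E'
from h import *
g=lambda im,x,y:cv2.resize(cv2.imread(im)[y:y+50,x:x+50],(400,400),interpolation=cv2.INTER_CUBIC)
cv2.imwrite('pics/c6.png',np.hstack([g('pics/s4.png',285,70),g('pics/t4.png',85,212)]))
E
```

```text
time_s: 10.97
eef_pos: [0.6463, -0.1703, 0.0151]
eef_rot: [-0.0, 0.188, 0.982, 0.0]
wrist_force: [-0.1, -0.4, 1.1]
opening: 0.998
grasp_force: 0.0
time_s: 11.8
eef_pos: [0.6492, -0.1715, 0.2232]
eef_rot: [0.005, 0.188, 0.982, -0.001]
wrist_force: [0.7, 0.0, 1.7]
opening: 0.995
grasp_force: 0.0
```

View pics/c6.png

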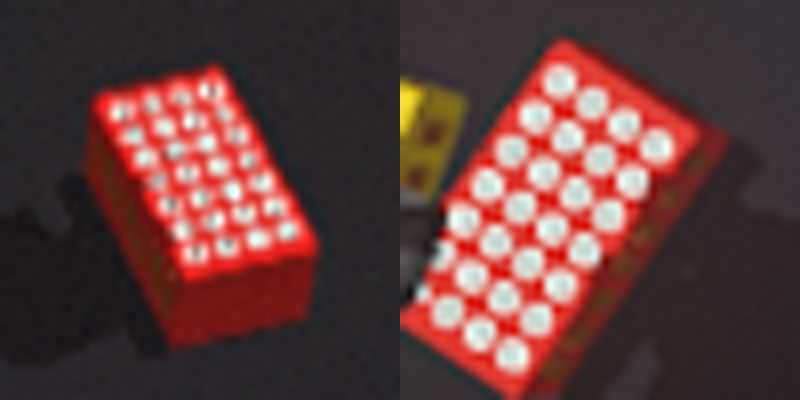

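Red's corner caps are at top crop (560,81),(658,147),(416,290),(513,356) and scene crop (120,112),(212,88),(195,253),(290,231). Green is the nearer one, so I'll take it first.

```bash
python3 - <<'E'
from h import *
f=lambda c,o:np.array(c)/8-.4375+o
t=f([(160,81),(258,147),(16,290),(113,356)],(85,212));s=f([(120,112),(212,88),(195,253),(290,231)],(285,70))
P,e=tri(t.mean(0),s.mean(0));print('red',P,e)
for n,q in(('top',t),('scene',s)):
    w=plane(n,q,P[2]);d=w[2]-w[0]+w[3]-w[1];print(n,w.mean(0),np.degrees(np.arctan2(d[1],d[0])))
for n in('top','scene'):
    im=imaging.camera(n)
    for c in('yellow','green'):
        for b in blobs(im,c): print(n,c,rect(plane(n,b,.046 if c=='yellow' else .084)),b.mean(0).round())
goto(.5325,-.416,.14,-10)
E
```

```text
red [0.49294711 0.42739416 0.04032737] 0.00031985211285961247
top [0.4932055  0.42743974] 147.96005889464024
scene [0.49225614 0.42768923] -31.915022705735947
top yellow [ 639.6 -183.2   90.6   38.6  -23.5] [321. 191.]
top green [ 533.1 -409.7   82.3   57.2   -9.5] [408. 229.]
scene yellow [ 658.1 -178.7  109.9   72.7  -21.7] [222. 250.]
scene green [ 541.4 -417.2   97.    48.4   -8.4] [114. 286.]
scene green [ 470.1 -195.3   88.2   72.1   32.9] [161. 206.]
row [  1.62 -27.03   7.73] roll -11.6 min rows 6.8 q6 -1.63
```

```bash
python3 -m pendant '[[0.1,-1.2,0,-2],[0.3,-4,0.5,-4],[0.5,-7.5,1.5,-6],[0.8,-11.5,2.5,-8],[1,-15.5,4,-10],[1.2,-19.5,5,-11.6],[1.4,-23,6,-11.6],[1.6,-25.5,7,-11.6],[1.6,-26.8,7.7,-11.6],[1.6,-27,7.7,-11.6],[1.6,-27,7.7,-11.6],[1.6,-27,7.7,-11.6]]' 1; python3 -c "
from h import *
goto(.5325,-.416,.054,-10)"
```

```text
time_s: 12.9
eef_pos: [0.5327, -0.4139, 0.1382]
eef_rot: [0.0, 0.087, 0.996, 0.0]
wrist_force: [0.8, -0.3, 0.8]
opening: 0.998
grasp_force: 0.0
row [-0.01 -0.22  8.42] roll 0.0 min rows 2.0 q6 -2.23
```

```bash
python3 -m pendant '[[0,-0.2,2,0],[0,-0.2,4,0],[0,-0.2,6,0],[0,-0.2,7.2,0],[0,-0.2,8,0],[0,-0.2,8.4,0],[0,-0.2,8.4,0],[0,-0.2,8.4,0]]' 1; python3 -m pendant '[[0,0,0,0],[0,0,0,0],[0,0,0,0],[0,0,0,0],[0,0,0,0],[0,0,0,0],[0,0,0,0],[0,0,0,0]]' 0
```

```text
time_s: 13.57
eef_pos: [0.5323, -0.4175, 0.0552]
eef_rot: [0.001, 0.087, 0.996, -0.0]
wrist_force: [-0.6, -0.0, -0.0]
opening: 1.001
grasp_force: 0.0
time_s: 14.23
eef_pos: [0.5321, -0.418, 0.0553]
eef_rot: [0.001, 0.088, 0.996, -0.001]
wrist_force: [-0.4, 0.7, 5.4]
opening: 0.526
grasp_force: 63.9
```

Gripped green. Lifting.

```bash
python3 -m pendant '[[0,0,-0.3,0],[0,0,-1,0],[0,0,-2,0],[0,0,-4,0],[0,0,-7,0],[0,0,-10,0],[0,0,-12,0],[0,0,-13,0],[0,0,-13,0],[0,0,-13,0]]'; python3 - <<'E'
from h import *
cv2.imwrite('pics/t7.png',imaging.camera('top')[:,:,::-1]);cv2.imwrite('pics/s7.png',imaging.camera('scene')[:,:,::-1])
goto(.431,-.1735,.185,33)
g=lambda im,x,y:cv2.resize(cv2.imread(im)[y:y+60,x:x+60],(390,390),interpolation=cv2.INTER_CUBIC)
cv2.imwrite('pics/c7.png',np.hstack([g('pics/s7.png',95,260),g('pics/t7.png',375,202)]))
E
```

```text
time_s: 15.07
eef_pos: [0.5314, -0.4172, 0.184]
eef_rot: [0.0, 0.087, 0.996, -0.0]
wrist_force: [0.2, 0.1, -1.5]
opening: 0.524
grasp_force: 63.2
row [14.04 22.18 -0.22] roll -43.0 min rows 6.3 q6 -2.24
```

View pics/c7.png

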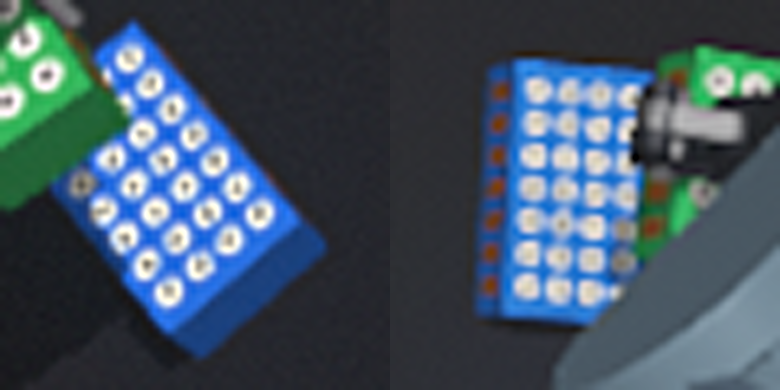

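Blue's corner caps are at scene crop (130,58),(259,213),(168,293) and top crop (539,90),(632,96),(525,287). Green is held level.

```bash
python3 - <<'E'
from h import *
f=lambda c,o:np.array(c)/6.5-.42+o
t=f([(149,90),(242,96),(135,287),(228,293)],(375,202));s=f([(130,58),(39,138),(259,213),(168,293)],(95,260))
P,e=tri(t.mean(0),s.mean(0));print('blue',P,e)
for n,q in(('top',t),('scene',s)):
    w=plane(n,q,P[2]);d=w[2]-w[0]+w[3]-w[1];print(n,w.mean(0),np.degrees(np.arctan2(d[1],d[0])))
E
python3 -m pendant '[[0.5,0.8,0,-3],[1.5,2.5,0,-9],[3,5,0,-15],[5,8,0,-21],[7,11,0,-27],[9,14.2,0,-33],[11,17.4,0,-38],[12.8,20,0,-41],[13.7,21.6,0,-43],[14,22.2,0,-43],[14,22.2,0,-43],[14,22.2,0,-43]]'
python3 view.py .431 -.1735 .1 c8.png; python3 -c "
from h import *
goto(.431,-.1735,.0345,33)"
```

```text
blue [ 0.52896739 -0.41393346  0.0374205 ] 0.0007227862528812862
top [ 0.5293022  -0.41361894] 174.75686787075242
scene [ 0.52804983 -0.41401694] -3.7833218984671757
time_s: 16.17
eef_pos: [0.4325, -0.1747, 0.1837]
eef_rot: [-0.0, -0.283, 0.959, 0.0]
wrist_force: [-0.3, -0.4, -1.7]
opening: 0.522
grasp_force: 63.2
scene offset 118 137
top offset 281 215
row [ 0.04  0.26 14.95] roll -0.1 min rows 3.6 q6 -2.78
```

View pics/c8.png

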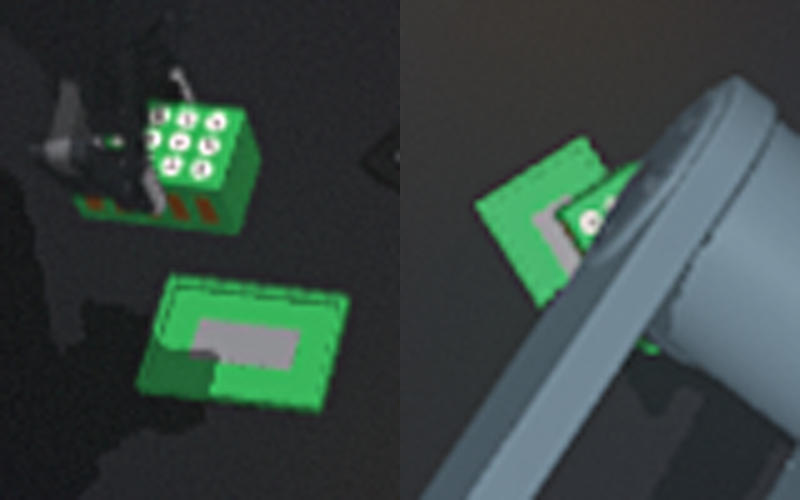

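```bash
python3 - <<'E'
from h import *
o=ctrl.get_obs();z=o['eef_pos'][2]+.0292
f=lambda c:np.array(c)/5-.4+[118,137]
a=plane('scene',f([(151,140),(209,146),(216,121),(201,170)]),z);print(o['eef_pos'],a[0]);d=a[1]-a[0];print(np.degrees(np.arctan2(d[1],d[0])))
E
python3 -m pendant '[[0,0.1,1,0],[0,0.3,3,0],[0,0.3,6,0],[0,0.3,9,0],[0,0.3,11.5,0],[0,0.3,13.5,0],[0,0.3,14.6,0],[0,0.3,15,0],[0,0.3,15,0],[0,0.3,15,0]]'; python3 -m pendant '[[0,0,0.5,0],[0,0,0.9,0],[0,0,1.2,0],[0,0,1.4,0],[0,0,1.5,0],[0,0,1.6,0],[0,0,1.6,0]]'
```

```text
[ 0.43277255 -0.17545709  0.18395344] [ 0.43501129 -0.17634744]
33.60545573639489
time_s: 17.1
eef_pos: [0.4309, -0.1723, 0.0342]
eef_rot: [-0.0, -0.283, 0.959, 0.0]
wrist_force: [0.5, -0.6, -1.4]
opening: 0.526
grasp_force: 63.1
time_s: 17.68
eef_pos: [0.4307, -0.1718, 0.0181]
eef_rot: [-0.0, -0.284, 0.959, 0.0]
wrist_force: [-0.3, 0.3, -1.4]
opening: 0.522
grasp_force: 63.1
```

```bash
python3 -m pendant '[[0,0,0.05,0],[0,0,0.1,0],[0,0,0.1,0]]'; python3 -m pendant '[[0,0,0.05,0],[0,0,0.1,0],[0,0,0.1,0]]'
```

```text
time_s: 17.93
eef_pos: [0.4309, -0.1719, 0.0173]
eef_rot: [0.0, -0.284, 0.959, -0.0]
wrist_force: [0.5, -0.0, -0.7]
opening: 0.527
grasp_force: 63.2
time_s: 18.18
eef_pos: [0.4309, -0.1719, 0.0172]
eef_rot: [-0.0, -0.284, 0.959, 0.0]
wrist_force: [-5.3, 2.4, 13.2]
opening: 0.525
grasp_force: 64.8
```

Contact. Releasing and rising, then back to the blue rack at (0.529, -0.414), long axis -4.5°.

```bash
python3 -m pendant '[[0,0,0,0],[0,0,0,0],[0,0,0,0],[0,0,0,0],[0,0,0,0],[0,0,0,0],[0,0,0,0],[0,0,0,0]]' 1; python3 -m pendant '[[0,0,-0.5,0],[0,0,-1.5,0],[0,0,-3.5,0],[0,0,-6,0],[0,0,-9,0],[0,0,-11,0],[0,0,-12,0],[0,0,-12,0]]'; python3 -c "
from h import *
goto(.529,-.414,.1,-4.5)"
```

```text
time_s: 18.85
eef_pos: [0.4307, -0.1718, 0.0161]
eef_rot: [-0.0, -0.284, 0.959, 0.0]
wrist_force: [0.1, -0.7, -0.7]
opening: 1.0
grasp_force: 0.0
time_s: 19.52
eef_pos: [0.4324, -0.173, 0.1393]
eef_rot: [0.002, -0.284, 0.959, -0.002]
wrist_force: [0.9, 0.0, 0.1]
opening: 1.0
grasp_force: 0.0
row [  5.02 -25.46   4.06] roll 37.5 min rows 6.3 q6 -2.78
```

```bash
python3 -m pendant '[[0.2,-1.2,0,3],[0.7,-3.8,0,9],[1.4,-7.2,0.5,15],[2.1,-11,1,21],[2.9,-15,2,27],[3.7,-18.8,2.5,33],[4.4,-22,3,36.5],[4.8,-24.4,3.5,37.5],[5,-25.4,4,37.5],[5,-25.5,4,37.5],[5,-25.5,4,37.5]]' 1; python3 view.py .529 -.414 .04 c9.png; python3 -c "
from h import *
goto(.529,-.414,.0125,-4.5)"
```

```text
time_s: 20.43
eef_pos: [0.5265, -0.4116, 0.0942]
eef_rot: [-0.001, 0.039, 0.999, 0.001]
wrist_force: [-0.3, 0.4, 0.0]
opening: 0.996
grasp_force: 0.0
scene offset 77 236
top offset 364 181
row [-0.23 -0.28  8.31] roll 0.0 min rows 2.0 q6 -2.33
```

View pics/c9.png

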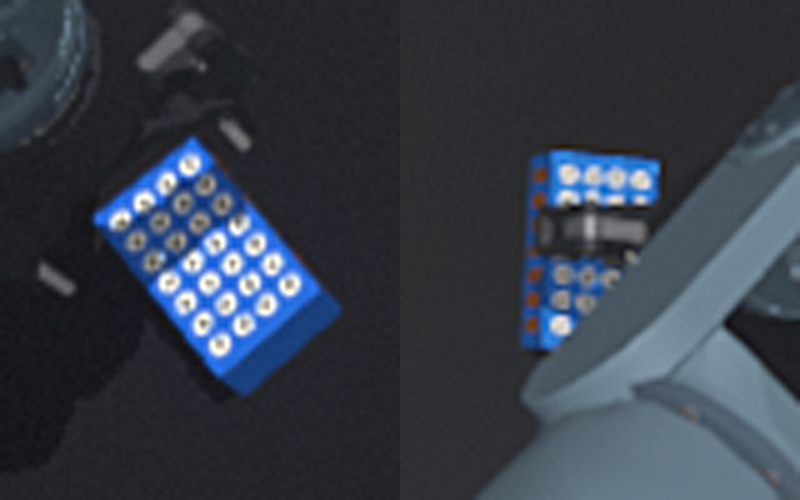

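All 28 caps of blue now show in the scene view, and the fingers straddle it.

```bash
python3 - <<'E'
from h import *
f=lambda c:np.array(c)/5-.4+[77,236]
w=plane('scene',f([(189,165),(121,221),(289,284),(219,344)]),.041);d=w[2]-w[0]+w[3]-w[1];m=w.mean(0);ya=np.degrees(np.arctan2(d[1],d[0]));print(m,ya)
goto(*m,.0125,ya)
E
python3 -m pendant '[[-0.1,-0.2,1.5,0],[-0.2,-0.3,3.5,0],[-0.2,-0.3,5,0],[-0.2,-0.3,6,0],[-0.2,-0.3,6,0]]'
```

```text
[ 0.52919941 -0.41347821] -4.176701943017121
row [-0.24 -0.23  8.31] roll -0.3 min rows 2.0 q6 -2.33
time_s: 20.95
eef_pos: [0.5276, -0.4137, 0.0326]
eef_rot: [-0.002, 0.039, 0.999, 0.002]
wrist_force: [-0.2, 0.8, -0.8]
opening: 1.0
grasp_force: 0.0
```

```bash
python3 -m pendant '[[-0.1,0,1,0],[-0.1,0,1.7,0],[-0.1,0,2.1,0],[-0.1,0,2.1,0]]'; python3 -m pendant '[[0,0,0,0],[0,0,0,0],[0,0,0,0],[0,0,0,0],[0,0,0,0],[0,0,0,0],[0,0,0,0]]' 0; python3 -m pendant '[[0,0,-0.3,0],[0,0,-1,0],[0,0,-2,0],[0,0,-4,0],[0,0,-7,0],[0,0,-10,0],[0,0,-13,0],[0,0,-16,0],[0,0,-18,0],[0,0,-19,0],[0,0,-19,0],[0,0,-19,0]]'; python3 -c "
from h import *
goto(.6195,.131,.2,-2.5)"
```

```text
time_s: 21.28
eef_pos: [0.5299, -0.4157, 0.0142]
eef_rot: [-0.001, 0.04, 0.999, 0.001]
wrist_force: [-1.0, -0.1, 0.6]
opening: 1.0
grasp_force: 0.0
time_s: 21.87
eef_pos: [0.5309, -0.4168, 0.0163]
eef_rot: [0.001, 0.04, 0.999, -0.001]
wrist_force: [0.0, 0.5, 5.3]
opening: 0.687
grasp_force: 67.7
time_s: 22.87
eef_pos: [0.53, -0.416, 0.2048]
eef_rot: [-0.0, 0.04, 0.999, 0.0]
wrist_force: [-0.4, 0.1, -4.2]
opening: 0.682
grasp_force: 66.8
row [-4.59 55.24  0.49] roll -2.0 min rows 13.3 q6 -2.33
```

Gripped blue (opening 0.68, about 58 mm). Carrying it to the blue bay.

```bash
python3 -m pendant '[[-0.1,1.2,0,-1],[-0.3,3.8,0,-2],[-0.6,7.2,0,-2],[-0.9,11,0,-2],[-1.2,14.8,0,-2],[-1.5,18.6,0,-2],[-1.9,22.4,0,-2],[-2.2,26.2,0,-2],[-2.5,30,0,-2],[-2.8,33.8,0,-2],[-3.1,37.6,0,-2],[-3.4,41.2,0,-2]]'; python3 -m pendant '[[-0.3,3.5,0,0],[-0.6,7,0,0],[-0.9,10,0,0],[-1.1,12.3,0,0],[-1.2,13.6,0,0],[-1.2,14,0,0],[-1.2,14,0,0],[-1.2,14,0,0],[-1.2,14,0,0]]'; python3 view.py .6195 .131 .12 c10.png; python3 -c "
from h import *
goto(.6195,.131,.0187,-2.5)"
```

```text
time_s: 23.87
eef_pos: [0.595, -0.0049, 0.2027]
eef_rot: [-0.002, 0.021, 1.0, 0.001]
wrist_force: [2.5, -0.3, -3.2]
opening: 0.684
grasp_force: 66.7
time_s: 24.62
eef_pos: [0.6148, 0.1297, 0.2048]
eef_rot: [-0.0, 0.023, 1.0, -0.0]
wrist_force: [1.4, -0.6, -2.8]
opening: 0.68
grasp_force: 66.7
scene offset 246 100
top offset 167 141
row [-0.45  0.16 18.65] roll -0.1 min rows 4.5 q6 -1.51
```

View pics/c10.png

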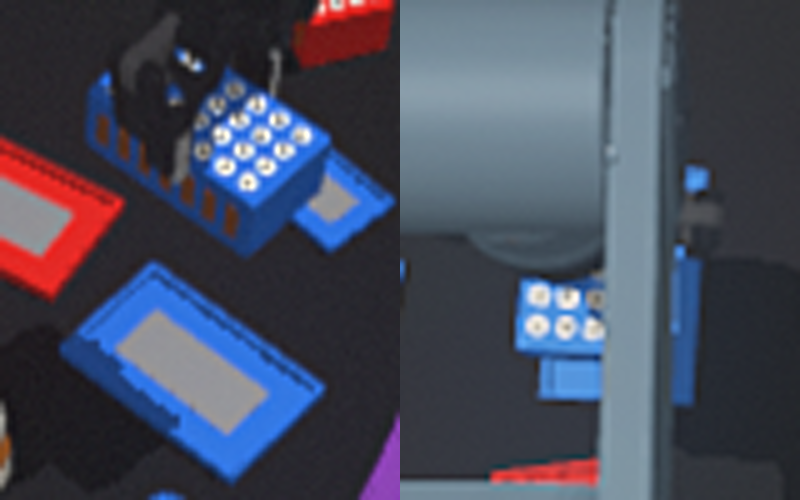

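Blue is held level over its bay. I'll check its centre from cap rows 1 and 3, then lower it.

```bash
python3 - <<'E'
from h import *
o=ctrl.get_obs();z=o['eef_pos'][2]+.0272
f=lambda c:np.array(c)/5-.4+[246,100]
a=plane('scene',f([(275,158),(230,126.5)]),z);d=a[1]-a[0];print(o['eef_pos'],a[0]+1.5*d,np.degrees(np.arctan2(d[1],d[0])),np.linalg.norm(d))
E
python3 -m pendant '[[-0.2,0,1,0],[-0.4,0.1,3,0],[-0.4,0.1,6,0],[-0.4,0.1,9,0],[-0.4,0.1,12,0],[-0.4,0.1,14.5,0],[-0.4,0.1,16.3,0],[-0.4,0.1,17,0],[-0.4,0.1,17,0],[-0.4,0.1,17,0]]'; python3 -c "
from h import *
goto(.6195,.131,.0187,-2.5)"
```

```text
[0.61498118 0.1296935  0.20515804] [0.61301864 0.12820666] 176.927390681601 0.028912708407960844
time_s: 25.55
eef_pos: [0.6194, 0.1316, 0.0354]
eef_rot: [0.0, 0.022, 1.0, -0.0]
wrist_force: [0.8, -1.0, -2.4]
opening: 0.681
grasp_force: 66.6
row [-0.02 -0.06  1.67] roll -0.1 min rows 0.4 q6 -1.5
```

```bash
python3 -m pendant '[[-0.1,0,0.5,0],[-0.1,0,0.9,0],[-0.1,0,1.2,0],[-0.1,0,1.4,0],[-0.1,0,1.5,0],[-0.1,0,1.5,0]]'; python3 -m pendant '[[0,0,0.05,0],[0,0,0.1,0],[0,0,0.1,0]]'; python3 -m pendant '[[0,0,0.05,0],[0,0,0.1,0],[0,0,0.1,0]]'
```

```text
time_s: 26.05
eef_pos: [0.6201, 0.132, 0.0204]
eef_rot: [0.0, 0.022, 1.0, -0.0]
wrist_force: [0.2, -0.8, -3.5]
opening: 0.68
grasp_force: 66.7
time_s: 26.3
eef_pos: [0.6202, 0.132, 0.0203]
eef_rot: [0.0, 0.022, 1.0, -0.0]
wrist_force: [-3.4, -0.4, 4.7]
opening: 0.686
grasp_force: 67.7
time_s: 26.55
eef_pos: [0.6201, 0.132, 0.0202]
eef_rot: [0.0, 0.022, 1.0, -0.0]
wrist_force: [-7.5, -0.8, 13.0]
opening: 0.683
grasp_force: 68.5
```

```bash
python3 -m pendant '[[0,0,0,0],[0,0,0,0],[0,0,0,0],[0,0,0,0],[0,0,0,0],[0,0,0,0],[0,0,0,0]]' 1; python3 -m pendant '[[0,0,-0.5,0],[0,0,-1.5,0],[0,0,-3.5,0],[0,0,-6,0],[0,0,-9,0],[0,0,-11,0],[0,0,-12,0],[0,0,-12,0]]'; python3 -c "
from h import *
goto(.493,.4275,.1,-32)"
```

```text
time_s: 27.13
eef_pos: [0.6199, 0.1319, 0.018]
eef_rot: [-0.0, 0.022, 1.0, -0.0]
wrist_force: [-0.0, 0.3, -0.7]
opening: 1.003
grasp_force: 0.0
time_s: 27.8
eef_pos: [0.6221, 0.132, 0.1422]
eef_rot: [0.003, 0.022, 1.0, 0.0]
wrist_force: [0.8, 0.7, 0.8]
opening: 1.0
grasp_force: 0.0
row [14.23 28.94  4.14] roll 29.5 min rows 7.8 q6 -1.5
```

```bash
python3 -m pendant '[[0.5,1,0,3],[1.8,3.8,0,9],[3.4,7,0,15],[5,10.4,0.5,20],[6.7,13.8,1,25],[8.4,17.2,1.5,28],[10.1,20.6,2,29.5],[11.7,23.8,2.7,29.5],[13,26.5,3.3,29.5],[13.9,28.4,3.7,29.5],[14.1,28.9,3.8,29.5],[14.1,28.9,3.8,29.5]]' 1; python3 - <<'E'
from h import *
im=imaging.camera('scene')
for b in blobs(im,'red'): print(rect(plane('scene',b,.03)),b.mean(0))
goto(.493,.4275,.0145,-32)
E
```

```text
time_s: 28.8
eef_pos: [0.4898, 0.4276, 0.098]
eef_rot: [-0.001, 0.275, 0.962, -0.001]
wrist_force: [0.8, 0.1, 1.4]
opening: 1.0
grasp_force: 0.0
[459.7 135.9 141.2  93.6   7.7] [245.34821429 140.57142857]
[496.2 421.2 150.   80.6 -32.3] [309.52631579  95.58947368]
row [-0.13  0.21  8.42] roll 0.0 min rows 2.0 q6 -0.48
```

```bash
python3 -m pendant '[[-0.2,0.1,2,0],[-0.2,0.1,4.5,0],[-0.2,0.1,6.5,0],[-0.2,0.1,7.7,0],[-0.2,0.1,8.3,0],[-0.2,0.1,8.4,0],[-0.2,0.1,8.4,0]]' 1; python3 -m pendant '[[0,0,0,0],[0,0,0,0],[0,0,0,0],[0,0,0,0],[0,0,0,0],[0,0,0,0],[0,0,0,0]]' 0; python3 -m pendant '[[0,0,-0.3,0],[0,0,-1,0],[0,0,-2,0],[0,0,-4,0],[0,0,-7,0],[0,0,-9,0],[0,0,-10,0],[0,0,-10,0],[0,0,-10,0]]'; python3 -c "
from h import *
goto(.4465,.1505,.115,8)"
```

```text
time_s: 29.43
eef_pos: [0.4948, 0.4263, 0.0166]
eef_rot: [0.0, 0.276, 0.961, 0.0]
wrist_force: [1.0, 0.1, -0.8]
opening: 0.999
grasp_force: 0.0
time_s: 30.02
eef_pos: [0.4954, 0.4274, 0.0182]
eef_rot: [0.001, 0.276, 0.961, 0.001]
wrist_force: [-0.1, -0.7, 6.3]
opening: 0.681
grasp_force: 66.8
time_s: 30.77
eef_pos: [0.494, 0.4266, 0.1163]
eef_rot: [0.0, 0.276, 0.961, 0.0]
wrist_force: [0.2, 0.0, -2.8]
opening: 0.678
grasp_force: 65.9
row [-10.62 -25.93   0.12] roll -40.0 min rows 6.7 q6 -0.48
```

```bash
python3 -m pendant '[[-0.4,-0.9,0,-3],[-1.4,-3.2,0,-9],[-2.6,-6.4,0,-15],[-3.9,-9.6,0,-21],[-5.3,-13,0,-27],[-6.7,-16.4,0,-32],[-8.1,-19.7,0,-36],[-9.3,-22.6,0,-39],[-10.1,-24.7,0,-40],[-10.6,-25.9,0,-40],[-10.6,-25.9,0,-40],[-10.6,-25.9,0,-40]]'; python3 view.py .4465 .1505 .07 c11.png; python3 -c "
from h import *
goto(.4465,.1505,.0205,8)"
```

```text
time_s: 31.77
eef_pos: [0.4455, 0.1504, 0.1149]
eef_rot: [-0.001, -0.068, 0.998, 0.0]
wrist_force: [0.1, 0.5, -2.7]
opening: 0.681
grasp_force: 65.9
scene offset 204 76
top offset 160 207
row [-0.04 -0.1   9.49] roll -0.0 min rows 2.3 q6 -1.64
```

View pics/c11.png

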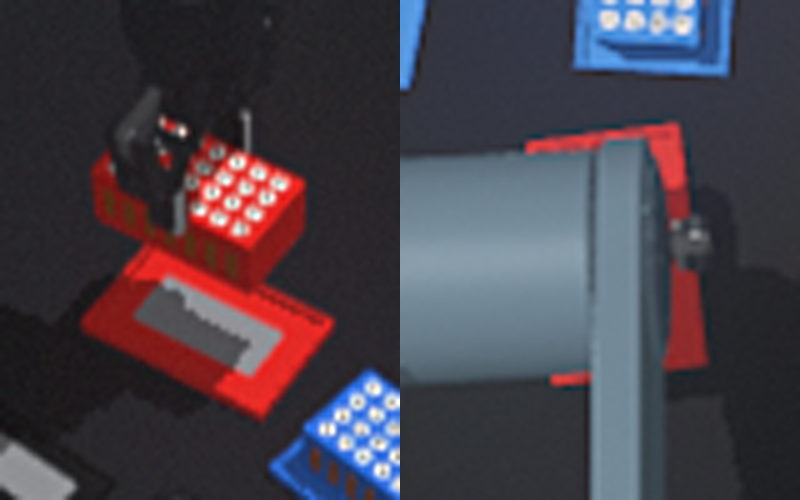

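Red is held level over its bay, and blue is seated in its own. Checking red's centre, then lowering.

```bash
python3 - <<'E'
from h import *
o=ctrl.get_obs();z=o['eef_pos'][2]+.0257
f=lambda c:np.array(c)/5-.4+[204,76]
a=plane('scene',f([(261,206),(217.5,184.5)]),z);d=a[1]-a[0];print(o['eef_pos'],a[0]+1.5*d,np.degrees(np.arctan2(d[1],d[0])),np.linalg.norm(d))
E
python3 -m pendant '[[0,-0.1,1,0],[0,-0.1,3,0],[0,-0.1,5,0],[0,-0.1,6.8,0],[0,-0.1,7.8,0],[0,-0.1,8,0],[0,-0.1,8,0],[0,-0.1,8,0]]'; python3 -m pendant '[[0,0,0.4,0],[0,0,0.7,0],[0,0,0.9,0],[0,0,1,0],[0,0,1.1,0],[0,0,1.2,0],[0,0,1.2,0]]'
```

```text
[0.4461275  0.15140732 0.11537907] [0.44504709 0.1473929 ] -172.57119593668006 0.029666792112749838
time_s: 32.53
eef_pos: [0.4473, 0.1502, 0.0366]
eef_rot: [0.0, -0.07, 0.998, 0.0]
wrist_force: [0.9, 0.4, -1.9]
opening: 0.687
grasp_force: 65.8
time_s: 33.12
eef_pos: [0.4467, 0.1499, 0.0241]
eef_rot: [-0.0, -0.069, 0.998, -0.0]
wrist_force: [-1.3, 1.1, -3.8]
opening: 0.684
grasp_force: 65.9
```

```bash
python3 -m pendant '[[0,0,0.1,0],[0,0,0.15,0],[0,0,0.2,0],[0,0,0.2,0]]'; python3 -m pendant '[[0,0,0.05,0],[0,0,0.1,0],[0,0,0.1,0]]'
```

```text
time_s: 33.45
eef_pos: [0.4468, 0.1499, 0.0222]
eef_rot: [0.0, -0.069, 0.998, 0.0]
wrist_force: [-0.1, 0.2, -2.4]
opening: 0.685
grasp_force: 65.9
time_s: 33.7
eef_pos: [0.4468, 0.1499, 0.0221]
eef_rot: [-0.0, -0.069, 0.998, -0.0]
wrist_force: [-5.1, -1.3, 9.9]
opening: 0.684
grasp_force: 67.3
```

Contact. Releasing, rising clear, and backing the arm off to the left (+y) for a final look.

```bash
python3 -m pendant '[[0,0,0,0],[0,0,0,0],[0,0,0,0],[0,0,0,0],[0,0,0,0],[0,0,0,0],[0,0,0,0]]' 1; python3 -m pendant '[[0,0,-0.5,0],[0,0,-1.5,0],[0,0,-3.5,0],[0,0,-6,0],[0,0,-9,0],[0,0,-12,0],[0,0,-15,0],[0,0,-18,0],[0,0,-18,0]]';  python3 -m pendant '[[0,2,0,0],[1,5,0,0],[2,9,0,0],[4,13,0,0],[6,17,0,0],[8,21,0,0],[10,25,0,0],[12,29,0,0],[13,32,0,0],[13,32,0,0],[13,32,0,0]]'; python3 - <<'E'
from h import *
t=imaging.camera('top');s=imaging.camera('scene')
cv2.imwrite('pics/t12.png',t[:,:,::-1])
g=lambda im,y,x:cv2.resize(im[y:y+150,x:x+200],(800,600),interpolation=cv2.INTER_CUBIC)
cv2.imwrite('pics/c12.png',g(t,150,160)[:,:,::-1])
cv2.imwrite('pics/c13.png',cv2.resize(s[100:280,130:350],(733,600),interpolation=cv2.INTER_CUBIC)[:,:,::-1])
E
```

```text
time_s: 34.28
eef_pos: [0.4467, 0.1499, 0.0211]
eef_rot: [-0.0, -0.069, 0.998, -0.0]
wrist_force: [-0.3, 0.3, -0.0]
opening: 1.002
grasp_force: 0.0
time_s: 35.03
eef_pos: [0.4506, 0.1503, 0.2087]
eef_rot: [0.006, -0.07, 0.998, 0.0]
wrist_force: [1.7, 1.1, -0.1]
opening: 0.997
grasp_force: 0.0
time_s: 35.95
eef_pos: [0.2718, 0.4505, 0.2016]
eef_rot: [0.0, -0.072, 0.997, 0.0]
wrist_force: [1.2, -0.4, 0.5]
opening: 0.999
grasp_force: 0.0
```

View pics/c12.png

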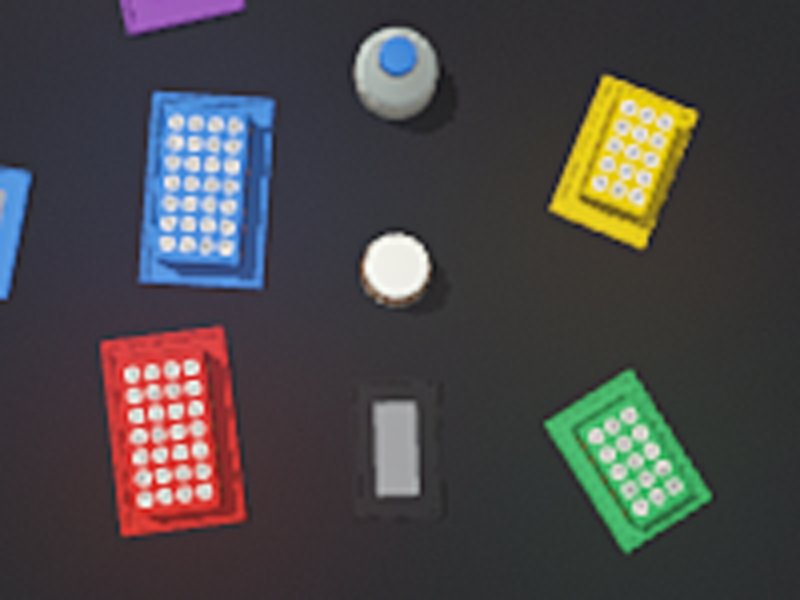

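View pics/c13.png

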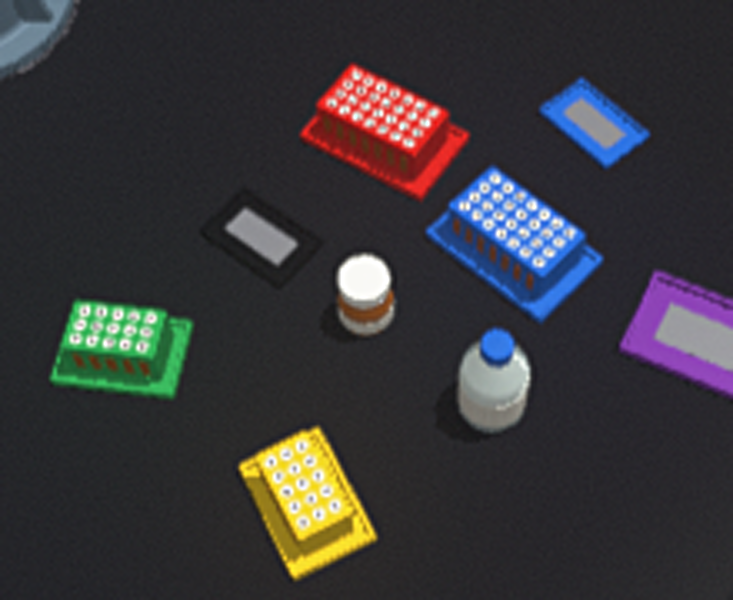

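All four racks sit in their own bays, and the bottle and jar have not moved. One numerical check from the corner caps:

```bash
python3 - <<'E'
from h import *
D={'blue':([(176,122),(235,125),(166,243),(227,247)],[(495,178),(572,233),(464,206),(539,261)],(.6195,.131)),
'red':([(132,374),(192,367),(145,499),(205,491)],[(357,75),(433,113),(331,103),(409,142)],(.4465,.1505)),
'yellow':([(629,107),(666,122),(600,183),(637,197)],[(302,446),(334,506),(271,462),(303,523)],(.646,-.1695)),
'green':([(596,437),(629,414),(641,508),(675,485)],[(85,311),(151,318),(76,340),(142,346)],(.431,-.1735))}
for k,(t,s,b) in D.items():
    t=np.mean(t,axis=0)/4-.375+[160,150];s=np.mean(s,axis=0)/3.333-.35+[130,100]
    P,e=tri(t,s);print(k,'top',P.round(4),'gap',round(e,4),'err mm',((P[:2]-b)*1000).round(1),'on z=.046:',((plane('top',t,.046)[0]-b)*1000).round(1),((plane('scene',s,.046)[0]-b)*1000).round(1))
E
```

```text
blue top [0.6185 0.1327 0.0441] gap 0.0005 err mm [-1.   1.7] on z=.046: [-1.4  1.3] [-0.1  0.7]
red top [0.4456 0.1498 0.0439] gap 0.0001 err mm [-0.9 -0.7] on z=.046: [-0.9 -0.9] [ 0.3 -2. ]
yellow top [ 0.6469 -0.1707  0.0432] gap 0.0001 err mm [ 0.9 -1.2] on z=.046: [ 0.5 -0.8] [ 1.9 -1.8]
green top [ 0.4313 -0.1726  0.0428] gap 0.0002 err mm [0.3 0.9] on z=.046: [0.4 1.3] [2.3 0.2]
```

All racks are within 3 mm of their bay centres and at floor height. Handing in.

```bash
python3 -c "
from bench import workorder
print(workorder.hand_in())"
```

```text
the job is handed in; nothing more can be done
None
```

The job is handed in: all four racks sit flat in the bays of their own colour, within about 3 mm of centre by my last measurement, the bottle and jar look untouched, and the verdict was not reported back.

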